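Bolt the lid of the chemical store box

TASK

The lid of the chemical store box is shut but not bolted. With one fingertip press the bolt's spring catch plate right down and keep it held down while the other finger pushes the bolt's knob until the bolt is fully home through its keeper; then let go, so that the catch springs back up and locks the bolt. Nothing is to be grasped or lifted: keep the lid shut, and leave the bottle, the beaker and the test-tube rack where they stand.

Things in the scene. Friction and masses are not known exactly. Their poses are not given: they have to be found in the camera images.
- chest: Grey steel chemical store box, 240 (its x) x 320 (its y) x 112 mm high, fixed. Origin: centre of underside. The flat white lid is the whole top, hinged along the far (+x) edge. On it, near the front left corner, a flat steel bolt (20 mm wide, top 13 mm above the lid) slides along the box's y on the line x = -45 mm under two straps (16 mm above the lid), with a catch plate on its front (-x) side.
- bolt_knob (a point): Centre of the top of the round knob upright on the bolt: head 16 mm across, 24 to 42 mm above the lid, on a 10 mm stem. Bolt drawn back: at x = -45, y = +66 mm of the box; it goes home 30 mm towards the box's +y. A finger pushes it on its -y side; behind it lies the bolt alone for 40 mm, then a strap. The finger stays above the bolt's top, so the push does not rub on it.
- catch_plate (a point): Where to press the spring catch: on the top of its steel plate, 52 mm in front (-x) of the bolt's line. Plate along the box's y: 38 mm each way; along x: 15 mm to the front, 25 mm back to its pivot pin. At rest it tilts 12 degrees up (this point 30 mm above the lid), pressed down 12 degrees down (about 17 mm, still 4 mm above the bolt's top). A fingertip may slide along it while pressing.
- bolt (a joint): Travel of the bolt in m along the box's +y: 0 = drawn back, 0.030 = fully home at its stop. About 2.5 N of friction; it stays where it is left. While the catch is up, its nose blocks the bolt after about 2 mm, drawn or home.
- catch (a joint): Angle of the spring catch in rad: 0 = up (nose in a notch of the bolt), 0.42 = plate pressed right down to its stop. The nose is clear of the bolt beyond 0.21; let go with the bolt part-way, it drops and drags on the bolt at 0.21. At the press point it takes about 2 N to start and 5 to 7 N to hold right down: press with 8 to 10 N. A finger dragged along the plate feels friction of up to 1.2 times its press.
- lid (a joint): Opening angle of the lid in rad: 0 = shut. It stays shut under its own weight (1.3 kg).
- bottle: Bystander: glass reagent bottle with a blue cap, 70 mm across, 150 mm high, on the bench at one end of the box. Origin: centre of its underside.
- beaker: Bystander: glass beaker, 66 mm across, 90 mm high, on the bench at the other end of the box. Origin: centre of its underside.
- rack: Bystander: wooden test-tube rack with blue ends, 70 x 224 mm, 160 mm high over the tubes and pipette, on the bench behind (+x of) the box. Origin: centre of its underside.
- keeper (a point): Centre of the keeper's square eye, 26 mm wide, in the steel bracket that stands 22 mm above the lid at the left (+y) end of the box. The drawn bolt ends 8 mm short of it; fully home it stands 20 mm out beyond it.
- catch_nose (a point): Top of the catch's arm, which reaches over the bolt at y = +122 mm of the box, 27 mm above the lid (higher when pressed): it moves with the catch, and its nose stands in a notch of the bolt. Keep fingers clear of it.

How it is judged (in metres and radians):
On the way, in this order (a step that is already met when the one before it is completed fails the run):
1. a fingertip holds the catch right down, the bolt still drawn back (value of joint catch above 0.27 rad and contact force between the fingers and catch above 0.5 N and value of joint bolt below 0.005 m), for 0.1 s.
2. the bolt is pushed fully home by a finger, the catch still held down by a finger (value of joint bolt above 0.0275 m and value of joint catch above 0.27 rad and contact force between the fingers and catch above 0.5 N), for 0.05 s.
At the end, for the whole second after the job is handed in: The bolt is fully home (within 2.5 mm of its stop), the catch has sprung back up (within 0.06 rad of its rest) so that its nose locks the bolt, and the lid is shut (within 0.02 rad) (value of joint bolt above 0.0275 m and value of joint catch below 0.06 rad and value of joint lid below 0.02 rad); the robot touches nothing.
It fails at once if the catch is let up while the bolt is part-way (between 8 and 23 mm of its 30 mm travel) (value of joint bolt between 0.008 and 0.023 m and value of joint catch below 0.25 rad).
It fails at once if the lid is lifted (more than 0.05 rad) (value of joint lid above 0.05 rad).
It fails at once if the bottle, the beaker or the rack is shifted more than 20 mm or knocked over (distance of any of bottle, beaker, rack from where it was at the start of the episode above 0.02 m or angle between any of bottle, beaker, rack's own z axis and vertical above 0.3 rad).
It also fails if it takes over 38 s, if anything falls off the work surface, if the arm or the gripper's body presses on something with over 40 N, if the wrist force passes 120 N, or if a joint passes its speed limit or range.

ROBOT

A 6-joint arm with a two-finger parallel gripper is mounted at the origin on the work surface. World frame = base frame: x ahead of the robot, y to its left, z up, the work surface at z = 0. Lengths are in mm, angles in rad, forces in N, time in s.
With the tool pointing down it reaches from about 275 to 1000 mm from the base axis. Payload 8.4 kg.
Tool frame: the origin (TCP) lies midway between the tips of the shut fingers; the grasp point (between the pads) lies 19 mm behind it; z points along the fingers, y is the line along which they close (so a half turn about z gives the same grasp; the last joint's range is limited). The gripper opens to 85 mm and grips with 20 to 120 N. Pads are 22 mm wide; open, the fingers measure 114 mm over their backs; the gripper's body (76 mm by 85 mm) begins 54 mm behind the grasp point. The pads swing forward as they close: fully open they stand 13 mm farther back than shut.
Start: joints at [-1.202, 0.353, 1.633, -0, 1.155, -0.002], TCP at [226.474, -582.527, 231.281] pointing down, gripper open.
Joint ranges: [-2.63, 2.63], [-0.92, 2.1], [0.06, 2.66], [-1.3, 4.44], [0, 2.69], [-3.02, 3.02]. Speed limits (rad/s): [2.22, 2.22, 2.79, 3.14, 3.14, 3.14].

INTERFACE

Orientations are given as [roll, pitch, yaw] about the fixed x, y, z axes, in that order (R = Rz(yaw) Ry(pitch) Rx(roll)).
In Python, from rig import monitor, imaging, r gives the robot as it stands.
- The arm moves only by the tool drive_tool, never from a script. Its argument "plan" is a list of rows, each an object of numbers: "x", "y", "z": the shift along the tool's x, y, z in units of 50 mm (1.0 is 50 mm); "ax", "ay", "az": the turn, a rotation vector about the tool's x, y, z in units of 6 degrees (1.0 is 6 degrees); "hand": the finger opening in mm, from 0 to 85.4. In form: [{"x": .., "y": .., "z": .., "ax": .., "ay": .., "az": .., "hand": ..}, ...]. A call has 1 to 8 rows; each row is the pose to reach, as a shift and turn from the pose commanded when the call began, along the tool's axes at that moment; what a row does not reach only later rows make up. A row lasts 1/10 s, in which the tool goes at most 50 mm and 8.59 degrees, less where a joint would pass 70% of its speed; a pose out of reach is approached as far as the arm can. A call with a gripper value outside its range is refused whole. The fingers move at their own pace and stop on an object; "grip_force" is the grip in N (left out, the last holds). Time passes only in rows, so rows that repeat a pose let the fingers close. It gives the time, the measured TCP pose, the force, the opening and the grip force at its end, in the units of the state.
- monitor.sense(): the state, without advancing time (a new reading comes with each control period).
- imaging.grab_frame(name): name is "scene" or "top"; returns the picture (480x640x3 uint8, red, green, blue); there is no depth.
- imaging.camera_info(name): a dict with "mtx" (3x3 intrinsics, pixels), "dist" ([k1, k2, p1, p2, k3] as OpenCV has them; the pictures are not rectified), "R" (3x3) and "t" (3): a world point X has camera coordinates R X + t. Camera axes: x right, y down, z forward; pixel columns grow to the right and rows downward; lengths in mm; the calibration is good to about 2 mm. A picture is of the moment at which its call begins. camera_info takes no time and is no camera call.
- r.sign_off(): hands the job in; it is judged then, once.
The state is a dict: "clock": time; "qpos": joint angles; "qvel": joint speeds; "joint_efforts": joint torques, N m; "eef_pos": TCP position; "tcp_rot": TCP orientation; "contact_force": force on the tool from outside, world axes, zero at the start; "wrist_torque": the same for the moment, N m; "opening": opening from 0.0 (shut) to 1.0 (fully open); "grasp_force": force on a finger pad.
Only numpy, scipy, OpenCV 4.12 (cv2) and the standard library are available. Lean on these libraries where they do the work, as an engineer would, in place of code of your own. Each camera call takes 0.05 s, during which the arm holds its last target. There are 200 camera calls.

## Working session

There is one attempt and no reset: what is moved stays moved. The work goes in short steps, Python scripts to look and compute and a tool call to move; the robot and the scene stay as the last step left them, time stands still between calls to the robot, and variables do not carry over. Pictures are saved under pics/ and viewed, at most 10 in all, crops included, and the job is handed in when it is done.

Besides the shell and the picture viewer there is one more tool, called after "Request:" as name(argument=value, ...), one argument or row to a line, values as JSON. drive_tool: Moves the arm, as the interface text tells. Its arguments: {"type":"object","properties":{"plan":{"type":"array","items":{"type":"object","properties":{"x":{"type":"number"},"y":{"type":"number"},"z":{"type":"number"},"ax":{"type":"number"},"ay":{"type":"number"},"az":{"type":"number"},"hand":{"type":"number"}}}},"grip_force":{"type":"number"}},"required":["plan"]}

```bash
mkdir -p pics
python3 - <<'E'
from rig import monitor, imaging, r
import cv2
s=monitor.sense();print({k:s[k] for k in('clock','eef_pos','tcp_rot','opening','contact_force')})
for n in('scene','top'):
    cv2.imwrite(f'pics/{n}0.png',imaging.grab_frame(n)[:,:,::-1]);i=imaging.camera_info(n);print(n,i)
E
```

```text
{'clock': 0.0, 'eef_pos': array([ 226.31091019, -582.08101668,  230.58558636]), 'tcp_rot': array([-3.14023343e+00,  2.66522581e-06,  3.70790447e-01]), 'opening': 0.998541743274441, 'contact_force': array([ 1.33144695, -0.04143811,  0.57444414])}
scene {'mtx': array([[493.5288988 ,   0.        , 322.54297071],
       [  0.        , 493.5288988 , 245.02837572],
       [  0.        ,   0.        ,   1.        ]]), 'dist': array([-0.02613005,  0.        ,  0.        ,  0.        ,  0.        ]), 'R': array([[ 0.58823654,  0.80862336, -0.01029735],
       [ 0.59027781, -0.43803421, -0.67801042],
       [-0.55276566,  0.39275221, -0.73498016]]), 't': array([-398.81682409, -247.78947755, 1524.67870643])}
top {'mtx': array([[606.31532083,   0.        , 312.57861519],
       [  0.        , 606.31532083, 233.65935002],
       [  0.        ,   0.        ,   1.        ]]), 'dist': array([0.00562218, 0.        , 0.        , 0.        , 0.        ]), 'R': array([[-0.01535185, -0.99986425, -0.00598423],
       [-0.98878377,  0.01607042, -0.14848705],
       [ 0.14856306,  0.00363756, -0.98889625]]), 't': array([  60.50345546,  596.68623926, 1391.34849635])}
```

View pics/scene0.png

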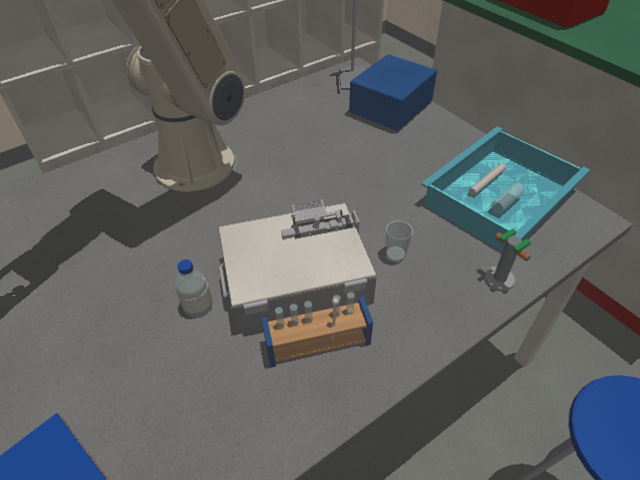

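View pics/top0.png

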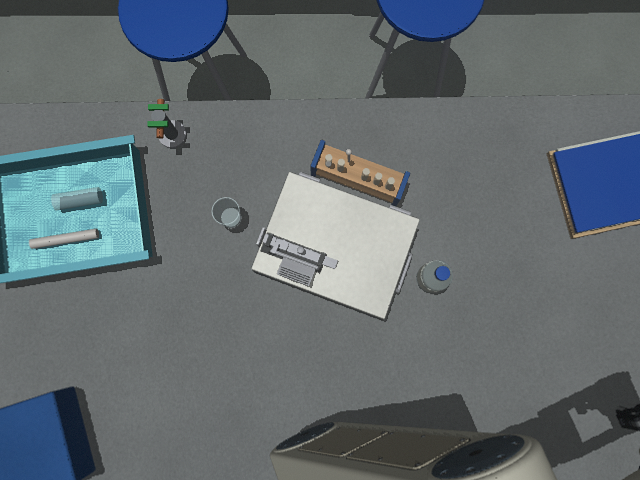

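The box lies at the centre of the top view. Its lid corners are about (252,271), (290,173), (418,218) and (386,320), and the bolt is near (300,255). Next I'll measure the lid and zoom in on the bolt.

```bash
cat > h.py <<'E'
from rig import monitor, imaging, r
import cv2, numpy as np
def ray(n,uv,z):
    i=imaging.camera_info(n)
    p=cv2.undistortPoints(np.array(uv,float).reshape(-1,1,2),i['mtx'],i['dist']).reshape(-1,2)
    R,t=i['R'],i['t']; c=-R.T@t; d=np.c_[p,np.ones(len(p))]@R
    return c+d*((z-c[2])/d[:,2])[:,None]
def proj(n,X):
    i=imaging.camera_info(n)
    return cv2.projectPoints(np.array(X,float).reshape(-1,3),cv2.Rodrigues(i['R'])[0],i['t'],i['mtx'],i['dist'])[0].reshape(-1,2)
def corners(n,thr):
    g=cv2.imread(f'pics/{n}0.png'); m=(g.min(2)>thr).astype(np.uint8)
    m=cv2.morphologyEx(m,cv2.MORPH_OPEN,np.ones((5,5)))
    c=max(cv2.findContours(m,0,2)[0],key=lambda c:cv2.contourArea(c) if 200<cv2.boundingRect(c)[0]<330 and cv2.boundingRect(c)[1]>150 else 0)
    h=cv2.convexHull(c)
    return cv2.approxPolyDP(h,12,True).reshape(-1,2).astype(float)
E
python3 - <<'E'
from h import *
for n in('scene','top'):
    c=corners(n,165); print(n,c.tolist())
    w=ray(n,c,112); print(w.round(0).tolist())
    print(np.linalg.norm(w-np.roll(w,-1,0),axis=1).round())
a=cv2.imread('pics/top0.png')[220:310,240:360];b=cv2.imread('pics/scene0.png')[185:260,270:370]
cv2.imwrite('pics/c1.png',np.vstack([cv2.resize(a,(480,360),interpolation=2)[:, :],cv2.resize(b,(480,240),interpolation=2)]))
E
```

```text
scene [[373.0, 270.0], [232.0, 303.0], [220.0, 227.0], [290.0, 215.0], [355.0, 229.0]]
[[721.0, 107.0, 112.0], [615.0, -187.0, 112.0], [401.0, -101.0, 112.0], [466.0, 57.0, 112.0], [599.0, 155.0, 112.0]]
[312. 231. 171. 164. 131.]
top [[288.0, 174.0], [417.0, 219.0], [384.0, 316.0], [312.0, 291.0], [268.0, 231.0]]
[[727.0, 105.0, 112.0], [617.0, -186.0, 112.0], [401.0, -104.0, 112.0], [459.0, 54.0, 112.0], [595.0, 151.0, 112.0]]
[311. 231. 168. 168. 139.]
```

View pics/c1.png

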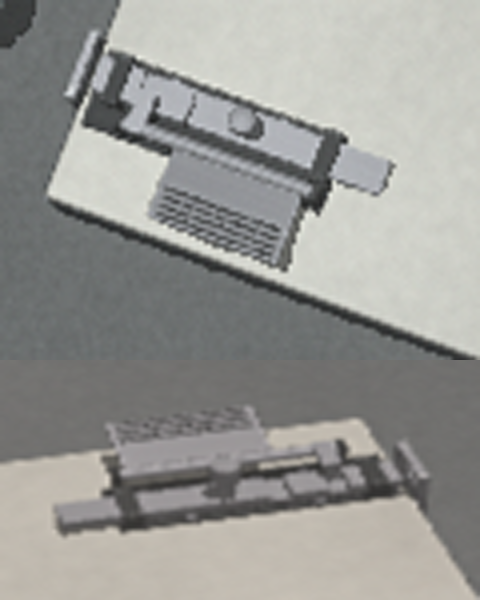

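The knob is at crop pixel (242,118) in top, which is full-image (300.6,249.5), and about (317,219) in scene. The catch plate spans crop (150–300, 150–270). I'll triangulate the knob and plate and work out the approach.

```bash
cat >> h.py <<'E'
def B2W(p,c=(562.5,2,0),yaw=-0.362):
    p=np.atleast_2d(np.array(p,float)); C,S=np.cos(yaw),np.sin(yaw)
    return p@np.array([[C,S,0],[-S,C,0],[0,0,1]])+np.array(c)
def W2B(p,c=(562.5,2,0),yaw=-0.362):
    C,S=np.cos(yaw),np.sin(yaw)
    return (np.atleast_2d(p)-np.array(c))@np.array([[C,-S,0],[S,C,0],[0,0,1]])
E
python3 - <<'E'
from h import *
f=lambda n,u,z:W2B(ray(n,u,z)).round(1).tolist()
top=lambda u,v:[240+u/4,220+v/4]; sc=lambda u,v:[270+u/4.8,185+(v-360)/3.2]
print('knob',f('top',[top(242,118)],154),f('scene',[sc(225,465)],154))
print('plate front corners',f('top',[top(150,218),top(286,268)],145),f('scene',[sc(108,422),sc(250,407)],145))
print('bolt end',f('top',[top(391,178)],124)); print('lid corner FL',f('top',[top(48,200)],112), f('scene',[sc(360,418)],112))
print('keeper',f('top',[top(85,65)],134))
t=B2W([-71,38,200])[0]; print('tcp target',t)
s=monitor.sense(); from scipy.spatial.transform import Rotation as Ro
Rm=Ro.from_euler('xyz',s['tcp_rot']).as_matrix(); print('shift units',Rm.T@(t-s['eef_pos'])/50,'az',-(np.pi/2-.362-s['tcp_rot'][2])*30/np.pi)
E
```

```text
knob [[-41.5, 65.0, 154.0]] [[-39.9, 67.7, 154.0]]
plate front corners [[-109.1, 94.0, 145.0], [-109.5, 15.0, 145.0]] [[-109.6, 25.5, 145.0], [-106.2, 98.2, 145.0]]
bolt end [[-41.8, -22.2, 124.0]]
lid corner FL [[-117.2, 154.1, 112.0]] [[-113.5, 159.2, 112.0]]
keeper [[-41.1, 158.4, 134.0]]
tcp target [509.55900353  62.68155315 200.        ]
shift units [ 9.95255962 -9.9667791   0.62508834] az -8.002455024256141
```

Request:
drive_tool(
  plan=[
    {"x": 0.6, "y": -0.6, "az": -0.5, "hand": 38},
    {"x": 1.2, "y": -1.2, "az": -1, "hand": 38},
    {"x": 1.8, "y": -1.8, "az": -1.5, "hand": 38},
    {"x": 2.4, "y": -2.4, "az": -2, "hand": 38},
    {"x": 3, "y": -3, "az": -2.5, "hand": 38},
    {"x": 3.6, "y": -3.6, "az": -3, "hand": 38},
    {"x": 4.2, "y": -4.2, "az": -3.5, "hand": 38},
    {"x": 4.8, "y": -4.8, "az": -4, "hand": 38},
  ],
)

```text
invalid input
```

```bash
cat >> h.py <<'E'
C0=(565.8,0.8,0)
from scipy.spatial.transform import Rotation as Ro
def to(b):
    s=monitor.sense(); Rm=Ro.from_euler('xyz',s['tcp_rot']).as_matrix(); w=B2W(b,C0)[0]
    print('t',s['clock'],'tcp box',W2B(s['eef_pos'],C0).round(1),'rot',s['tcp_rot'].round(3),'F',s['contact_force'].round(1),'op',s['opening'])
    print('shift',(Rm.T@(w-s['eef_pos'])/50).round(2),'az',round(-(np.pi/2-.362-s['tcp_rot'][2])*30/np.pi,2))
E
python3 -c "
from h import *
to([-71,38,200])"
```

```text
t 0.1 tcp box [[-111.  -665.4  230.6]] rot [-3.14  -0.     0.371] F [0.1 0.4 0.3] op 0.9970489325244657
shift [10.01 -9.92  0.63] az -8.0
```

Request:
drive_tool(
  plan=[
    {"x": 0.6, "y": -0.6, "z": 0.0, "ax": 0.0, "ay": 0.0, "az": -0.5, "hand": 38.0},
    {"x": 1.2, "y": -1.2, "z": 0.0, "ax": 0.0, "ay": 0.0, "az": -1.0, "hand": 38.0},
    {"x": 1.8, "y": -1.8, "z": 0.0, "ax": 0.0, "ay": 0.0, "az": -1.5, "hand": 38.0},
    {"x": 2.4, "y": -2.4, "z": 0.0, "ax": 0.0, "ay": 0.0, "az": -2.0, "hand": 38.0},
    {"x": 3.0, "y": -3.0, "z": 0.0, "ax": 0.0, "ay": 0.0, "az": -2.5, "hand": 38.0},
    {"x": 3.6, "y": -3.6, "z": 0.0, "ax": 0.0, "ay": 0.0, "az": -3.0, "hand": 38.0},
    {"x": 4.2, "y": -4.2, "z": 0.0, "ax": 0.0, "ay": 0.0, "az": -3.5, "hand": 38.0},
    {"x": 4.8, "y": -4.8, "z": 0.0, "ax": 0.0, "ay": 0.0, "az": -4.0, "hand": 38.0},
  ],
)

```text
clock: 0.9
eef_pos: [363.4, -270.2, 231.2]
tcp_rot: [-3.141, -0.0, 0.792]
contact_force: [0.3, -0.7, 0.0]
opening: 0.445
grasp_force: 0.0
```

```bash
python3 -c "
from h import *
to([-71,38,200])"
```

```text
t 0.9 tcp box [[ -93.3 -325.1  231.2]] rot [-3.141 -0.     0.792] F [ 0.3 -0.7  0. ] op 0.44481214484022646
shift [ 6.82 -2.54  0.62] az -3.98
```

Request:
drive_tool(
  plan=[
    {"x": 0.85, "y": -0.32, "z": 0.0, "ax": 0.0, "ay": 0.0, "az": -0.5, "hand": 38.0},
    {"x": 1.7, "y": -0.64, "z": 0.0, "ax": 0.0, "ay": 0.0, "az": -1.0, "hand": 38.0},
    {"x": 2.55, "y": -0.95, "z": 0.0, "ax": 0.0, "ay": 0.0, "az": -1.5, "hand": 38.0},
    {"x": 3.4, "y": -1.27, "z": 0.0, "ax": 0.0, "ay": 0.0, "az": -2.0, "hand": 38.0},
    {"x": 4.25, "y": -1.6, "z": 0.0, "ax": 0.0, "ay": 0.0, "az": -2.5, "hand": 38.0},
    {"x": 5.1, "y": -1.9, "z": 0.0, "ax": 0.0, "ay": 0.0, "az": -3.0, "hand": 38.0},
    {"x": 6.0, "y": -2.25, "z": 0.0, "ax": 0.0, "ay": 0.0, "az": -3.5, "hand": 38.0},
    {"x": 6.8, "y": -2.54, "z": 0.0, "ax": 0.0, "ay": 0.0, "az": -4.0, "hand": 38.0},
  ],
)

```text
clock: 1.7
eef_pos: [512.8, 61.3, 231.2]
tcp_rot: [-3.142, -0.0, 1.211]
contact_force: [0.1, -0.3, 0.4]
opening: 0.448
grasp_force: 0.0
```

```bash
python3 -c "
from h import *
to([-71,38,172])
g=imaging.grab_frame('scene')[:,:,::-1]; cv2.imwrite('pics/s1.png',cv2.resize(g[110:260,240:400],(640,600),interpolation=2))
to([-71,38,172])"
```

```text
t 1.7 tcp box [[-71.   37.8 231.2]] rot [-3.142 -0.     1.211] F [ 0.1 -0.3  0.4] op 0.4479628796041864
shift [0.   0.   1.18] az 0.02
t 1.75 tcp box [[-70.   42.9 231.4]] rot [ 3.14  -0.004  1.215] F [3.3 4.1 0.9] op 0.44709721954664783
shift [-0.1  -0.02  1.19] az 0.06
```

View pics/s1.png

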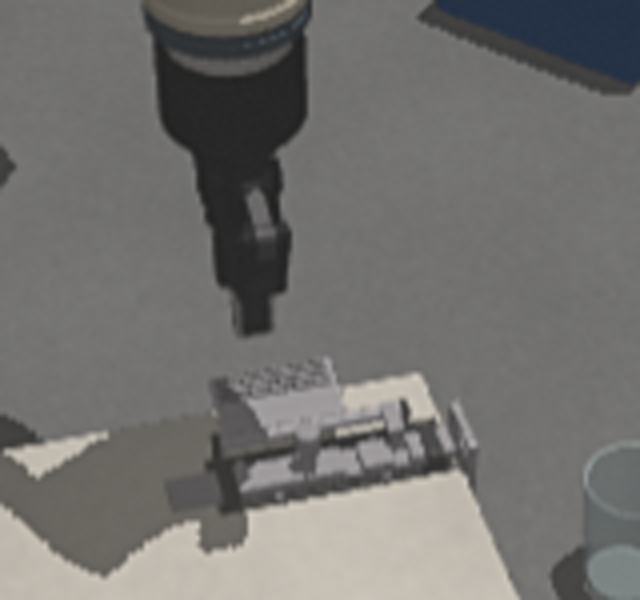

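The scene crop shows the gripper above the bolt. The nearer fingertip is at crop (253,333) and the knob at about (310,430). I'll descend to just above the knob and look again.

Request:
drive_tool(
  plan=[
    {"x": 0.0, "y": 0.0, "z": 0.2, "ax": 0.0, "ay": 0.0, "az": 0.0, "hand": 38.0},
    {"x": 0.0, "y": 0.0, "z": 0.5, "ax": 0.0, "ay": 0.0, "az": 0.0, "hand": 38.0},
    {"x": 0.0, "y": 0.0, "z": 0.8, "ax": 0.0, "ay": 0.0, "az": 0.0, "hand": 38.0},
    {"x": 0.0, "y": 0.0, "z": 1.1, "ax": 0.0, "ay": 0.0, "az": 0.0, "hand": 38.0},
    {"x": 0.0, "y": 0.0, "z": 1.18, "ax": 0.0, "ay": 0.0, "az": 0.0, "hand": 38.0},
    {"x": 0.0, "y": 0.0, "z": 1.18, "ax": 0.0, "ay": 0.0, "az": 0.0, "hand": 38.0},
    {"x": 0.0, "y": 0.0, "z": 1.18, "ax": 0.0, "ay": 0.0, "az": 0.0, "hand": 38.0},
    {"x": 0.0, "y": 0.0, "z": 1.18, "ax": 0.0, "ay": 0.0, "az": 0.0, "hand": 38.0},
  ],
)

```text
clock: 2.55
eef_pos: [512.8, 58.8, 173.0]
tcp_rot: [3.141, -0.0, 1.208]
contact_force: [0.3, -0.0, -0.1]
opening: 0.442
grasp_force: 0.0
```

```bash
python3 -c "
from h import *
to([-71,38,140])
x0,y0=260,160
g=imaging.grab_frame('scene')[y0:y0+90,x0:x0+120,::-1]; G=cv2.resize(g,(800,600),interpolation=2); k=800/120
for z,col in((168,(0,0,255)),(172,(0,255,0))):
  q=B2W([[-52,27,z],[-52,49,z],[-38,49,z],[-38,27,z]],C0)
  cv2.polylines(G,[((proj('scene',q)-[x0,y0]+.5)*k).astype(int)],True,col,1)
q=proj('scene',B2W([[-45,66,154]],C0))[0]; cv2.circle(G,tuple(((q-[x0,y0]+.5)*k).astype(int).tolist()),4,(255,0,0),1)
cv2.imwrite('pics/s2.png',G)"
```

```text
t 2.55 tcp box [[-70.1  35.4 173. ]] rot [ 3.141 -0.     1.208] F [ 0.3 -0.  -0.1] op 0.442196526355054
shift [ 0.05 -0.02  0.66] az -0.01
```

View pics/s2.png

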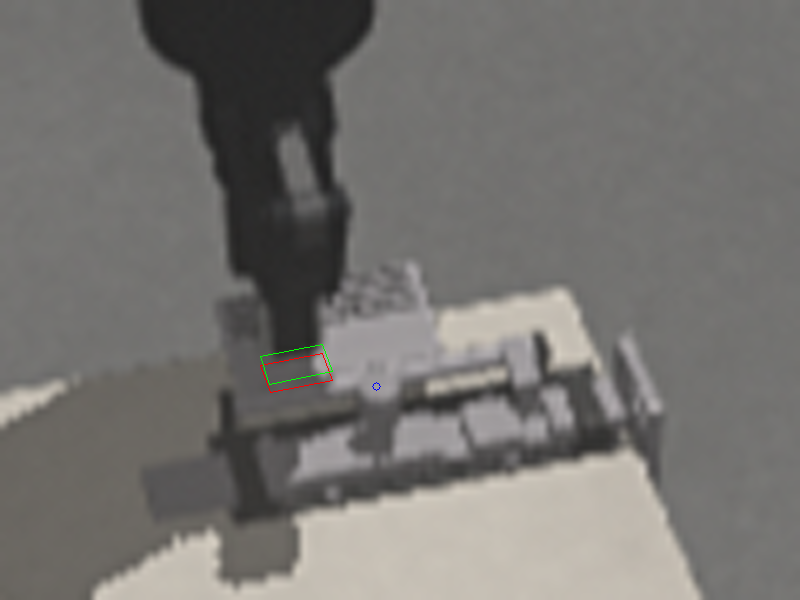

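The knob lies where predicted, at overlay (376,385). The fingertip centre is at about (295,350), with its lower face slightly higher and further towards -x than my overlay. I'll open the fingers a little more and descend by feel.

Request:
drive_tool(
  plan=[
    {"x": 0.0, "y": 0.0, "z": 0.15, "ax": 0.0, "ay": 0.0, "az": 0.0, "hand": 46.0},
    {"x": 0.0, "y": 0.0, "z": 0.3, "ax": 0.0, "ay": 0.0, "az": 0.0, "hand": 46.0},
    {"x": 0.0, "y": 0.0, "z": 0.45, "ax": 0.0, "ay": 0.0, "az": 0.0, "hand": 46.0},
    {"x": 0.0, "y": 0.0, "z": 0.6, "ax": 0.0, "ay": 0.0, "az": 0.0, "hand": 46.0},
    {"x": 0.0, "y": 0.0, "z": 0.64, "ax": 0.0, "ay": 0.0, "az": 0.0, "hand": 46.0},
    {"x": 0.0, "y": 0.0, "z": 0.68, "ax": 0.0, "ay": 0.0, "az": 0.0, "hand": 46.0},
    {"x": 0.0, "y": 0.0, "z": 0.68, "ax": 0.0, "ay": 0.0, "az": 0.0, "hand": 46.0},
    {"x": 0.0, "y": 0.0, "z": 0.68, "ax": 0.0, "ay": 0.0, "az": 0.0, "hand": 46.0},
  ],
)

```text
clock: 3.4
eef_pos: [512.5, 59.0, 138.5]
tcp_rot: [3.141, -0.0, 1.209]
contact_force: [-0.6, -1.0, 2.2]
opening: 0.534
grasp_force: 0.9
```

Request:
drive_tool(
  plan=[
    {"x": 0.0, "y": 0.0, "z": 0.04, "ax": 0.0, "ay": 0.0, "az": 0.0, "hand": 46.0},
    {"x": 0.0, "y": 0.0, "z": 0.08, "ax": 0.0, "ay": 0.0, "az": 0.0, "hand": 46.0},
    {"x": 0.0, "y": 0.0, "z": 0.12, "ax": 0.0, "ay": 0.0, "az": 0.0, "hand": 46.0},
    {"x": 0.0, "y": 0.0, "z": 0.12, "ax": 0.0, "ay": 0.0, "az": 0.0, "hand": 46.0},
  ],
)

```text
clock: 3.8
eef_pos: [512.3, 59.1, 132.1]
tcp_rot: [-3.141, -0.0, 1.208]
contact_force: [-1.9, 1.0, 4.4]
opening: 0.543
grasp_force: 1.9
```

Request:
drive_tool(
  plan=[
    {"x": 0.0, "y": 0.0, "z": 0.03, "ax": 0.0, "ay": 0.0, "az": 0.0, "hand": 46.0},
    {"x": 0.0, "y": 0.0, "z": 0.06, "ax": 0.0, "ay": 0.0, "az": 0.0, "hand": 46.0},
    {"x": 0.0, "y": 0.0, "z": 0.06, "ax": 0.0, "ay": 0.0, "az": 0.0, "hand": 46.0},
  ],
)

```text
clock: 4.1
eef_pos: [512.4, 59.1, 129.2]
tcp_rot: [-3.142, -0.0, 1.209]
contact_force: [-1.9, 0.4, 4.2]
opening: 0.539
grasp_force: 2.4
```

Request:
drive_tool(
  plan=[
    {"x": 0.0, "y": 0.0, "z": 0.03, "ax": 0.0, "ay": 0.0, "az": 0.0, "hand": 46.0},
    {"x": 0.0, "y": 0.0, "z": 0.06, "ax": 0.0, "ay": 0.0, "az": 0.0, "hand": 46.0},
    {"x": 0.0, "y": 0.0, "z": 0.06, "ax": 0.0, "ay": 0.0, "az": 0.0, "hand": 46.0},
  ],
)

```text
clock: 4.4
eef_pos: [512.7, 59.0, 126.9]
tcp_rot: [3.141, -0.0, 1.209]
contact_force: [-4.4, 0.4, 13.0]
opening: 0.542
grasp_force: 6.8
```

The force has jumped to 13 N, so the catch is at its stop. I'll ease off slightly, then push along +x of the tool, which is the box's +y.

Request:
drive_tool(
  plan=[
    {"x": 0.0, "y": 0.0, "z": -0.005, "ax": 0.0, "ay": 0.0, "az": 0.0, "hand": 46.0},
    {"x": 0.0, "y": 0.0, "z": -0.005, "ax": 0.0, "ay": 0.0, "az": 0.0, "hand": 46.0},
    {"x": 0.04, "y": 0.0, "z": -0.005, "ax": 0.0, "ay": 0.0, "az": 0.0, "hand": 46.0},
    {"x": 0.1, "y": 0.0, "z": -0.005, "ax": 0.0, "ay": 0.0, "az": 0.0, "hand": 46.0},
    {"x": 0.14, "y": 0.0, "z": -0.005, "ax": 0.0, "ay": 0.0, "az": 0.0, "hand": 46.0},
  ],
)

```text
clock: 4.9
eef_pos: [514.4, 64.4, 126.9]
tcp_rot: [-3.141, 0.003, 1.21]
contact_force: [-4.3, -6.0, 13.2]
opening: 0.536
grasp_force: 6.6
```

```bash
python3 -c "
from h import *
to([-71,77,127]); s=monitor.sense(); print('tool-frame F',Ro.from_euler('xyz',s['tcp_rot']).as_matrix().T@s['contact_force'],s['wrist_torque'])"
```

```text
t 4.9 tcp box [[-70.6  41.2 126.9]] rot [-3.141e+00  3.000e-03  1.210e+00] F [-4.3 -6.  13.2] op 0.5356469679883054
shift [ 0.72 -0.01 -0.  ] az 0.01
tool-frame F [ -7.11799148  -1.89655222 -13.20011267] [-0.86472241  1.10398502  0.15910118]
```

Request:
drive_tool(
  plan=[
    {"x": 0.06, "y": 0.0, "z": -0.01, "ax": 0.0, "ay": 0.0, "az": 0.0, "hand": 46.0},
    {"x": 0.14, "y": 0.0, "z": -0.01, "ax": 0.0, "ay": 0.0, "az": 0.0, "hand": 46.0},
    {"x": 0.22, "y": 0.0, "z": -0.01, "ax": 0.0, "ay": 0.0, "az": 0.0, "hand": 46.0},
    {"x": 0.3, "y": 0.0, "z": -0.01, "ax": 0.0, "ay": 0.0, "az": 0.0, "hand": 46.0},
    {"x": 0.38, "y": 0.0, "z": -0.01, "ax": 0.0, "ay": 0.0, "az": 0.0, "hand": 46.0},
  ],
)

```text
clock: 5.4
eef_pos: [521.2, 81.9, 127.2]
tcp_rot: [-3.142, 0.003, 1.21]
contact_force: [-3.2, -7.3, 10.7]
opening: 0.539
grasp_force: 6.1
```

```bash
python3 -c "
from h import *
to([-71,77,127]); s=monitor.sense(); print('tool-frame F',Ro.from_euler('xyz',s['tcp_rot']).as_matrix().T@s['contact_force'],s['wrist_torque'])
x0,y0=260,160
g=imaging.grab_frame('scene')[y0:y0+90,x0:x0+120,::-1]; cv2.imwrite('pics/s3.png',cv2.resize(g,(800,600),interpolation=2))"
```

```text
t 5.4 tcp box [[-70.5  60.1 127.2]] rot [-3.142e+00  3.000e-03  1.210e+00] F [-3.2 -7.3 10.7] op 0.5394513865252875
shift [ 0.34 -0.01  0.  ] az 0.01
tool-frame F [ -7.93147291  -0.4003934  -10.69676395] [-1.24154952  0.89518347  0.08350674]
```

View pics/s3.png

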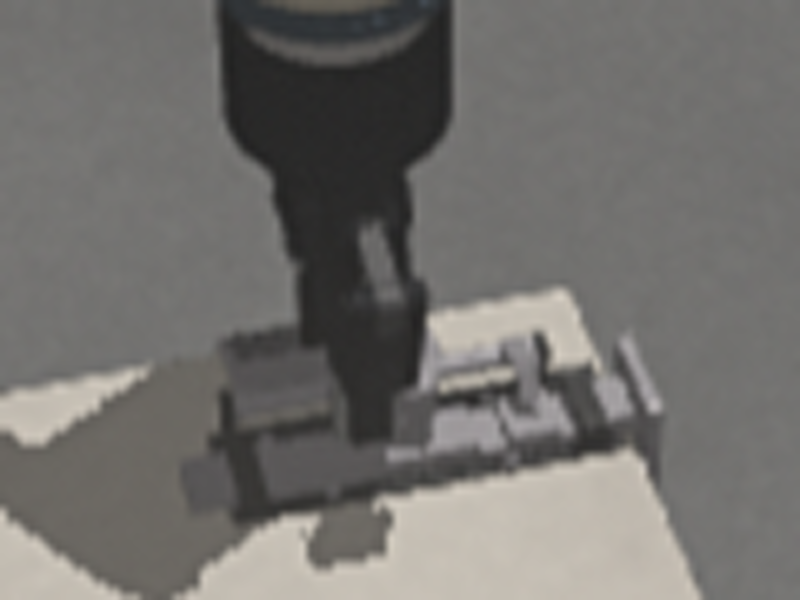

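The scene crop shows the catch plate held flat. The finger at (370,435) is behind the knob at (412,410), and the bolt's tail has moved from column 145 to 183, about 13 mm. I'll push on.

Request:
drive_tool(
  plan=[
    {"x": 0.08, "y": 0.0, "z": 0.0, "ax": 0.0, "ay": 0.0, "az": 0.0, "hand": 46.0},
    {"x": 0.16, "y": 0.0, "z": 0.0, "ax": 0.0, "ay": 0.0, "az": 0.0, "hand": 46.0},
    {"x": 0.22, "y": 0.0, "z": 0.0, "ax": 0.0, "ay": 0.0, "az": 0.0, "hand": 46.0},
    {"x": 0.28, "y": 0.0, "z": 0.0, "ax": 0.0, "ay": 0.0, "az": 0.0, "hand": 46.0},
    {"x": 0.32, "y": 0.0, "z": 0.0, "ax": 0.0, "ay": 0.0, "az": 0.0, "hand": 46.0},
    {"x": 0.32, "y": 0.0, "z": 0.0, "ax": 0.0, "ay": 0.0, "az": 0.0, "hand": 46.0},
  ],
)

```text
clock: 6.05
eef_pos: [526.8, 96.6, 127.2]
tcp_rot: [-3.142, 0.003, 1.209]
contact_force: [-4.3, -8.8, 11.1]
opening: 0.541
grasp_force: 8.8
```

```bash
python3 -c "
from h import *
to([-71,77,127]); s=monitor.sense(); print('tool-frame F',Ro.from_euler('xyz',s['tcp_rot']).as_matrix().T@s['contact_force'],s['wrist_torque'])"
```

```text
t 6.05 tcp box [[-70.4  75.8 127.2]] rot [-3.142e+00  3.000e-03  1.209e+00] F [-4.3 -8.8 11.1] op 0.5407697951718474
shift [ 0.02 -0.01  0.  ] az 0.01
tool-frame F [ -9.83478835  -0.90514525 -11.10563357] [-1.41216094  0.87232307 -0.13581997]
```

Request:
drive_tool(
  plan=[
    {"x": 0.02, "y": 0.0, "z": 0.0, "ax": 0.0, "ay": 0.0, "az": 0.0, "hand": 46.0},
    {"x": 0.04, "y": 0.0, "z": 0.0, "ax": 0.0, "ay": 0.0, "az": 0.0, "hand": 46.0},
    {"x": 0.04, "y": 0.0, "z": 0.0, "ax": 0.0, "ay": 0.0, "az": 0.0, "hand": 46.0},
  ],
)

```text
clock: 6.35
eef_pos: [526.8, 96.7, 127.2]
tcp_rot: [-3.141, 0.006, 1.21]
contact_force: [-6.0, -19.3, 13.2]
opening: 0.539
grasp_force: 12.8
```

```bash
python3 -c "
from h import *
to([-71,77,127]); s=monitor.sense(); print('tool-frame F',Ro.from_euler('xyz',s['tcp_rot']).as_matrix().T@s['contact_force'],s['wrist_torque'])"
```

```text
t 6.35 tcp box [[-70.4  75.9 127.2]] rot [-3.141  0.006  1.21 ] F [ -6.  -19.3  13.2] op 0.538730008625132
shift [ 0.02 -0.01  0.  ] az 0.01
tool-frame F [-20.22354835   1.18226152 -13.09734357] [-3.01519314  1.16032716 -0.27977114]
```

The push force rose to 20 N with no further motion, so the bolt is at its stop. I'll check with a picture before letting go.

```bash
python3 -c "
from h import *
x0,y0=260,160
g=imaging.grab_frame('scene')[y0:y0+90,x0:x0+120,::-1]; G=cv2.resize(g,(800,600),interpolation=2)
for yb,c in((-22,(255,0,0)),(8,(0,0,255))):
  q=(proj('scene',B2W([[-55,yb,125],[-35,yb,125]],C0))-[x0,y0]+.5)*800/120; cv2.polylines(G,[q.astype(int)],False,c,1)
cv2.imwrite('pics/s4.png',G)"
```

```text
(no output)
```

View pics/s4.png

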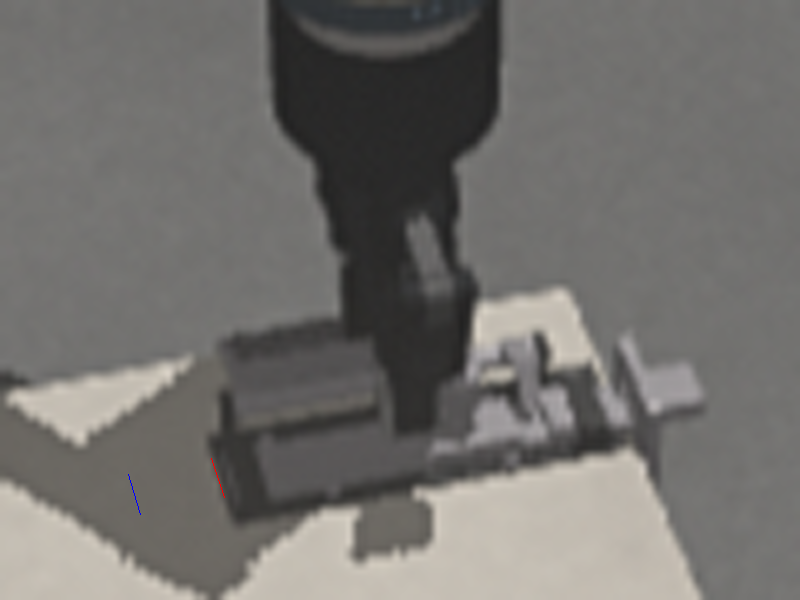

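The bolt stands out beyond the keeper, to (705,390), so it is fully home. I'll back off 5 mm and lift.

Request:
drive_tool(
  plan=[
    {"x": -0.06, "y": 0.0, "z": 0.0, "ax": 0.0, "ay": 0.0, "az": 0.0, "hand": 46.0},
    {"x": -0.12, "y": 0.0, "z": 0.0, "ax": 0.0, "ay": 0.0, "az": 0.0, "hand": 46.0},
    {"x": -0.12, "y": 0.0, "z": -0.1, "ax": 0.0, "ay": 0.0, "az": 0.0, "hand": 46.0},
    {"x": -0.12, "y": 0.0, "z": -0.3, "ax": 0.0, "ay": 0.0, "az": 0.0, "hand": 46.0},
    {"x": -0.12, "y": 0.0, "z": -0.6, "ax": 0.0, "ay": 0.0, "az": 0.0, "hand": 46.0},
    {"x": -0.12, "y": 0.0, "z": -1.1, "ax": 0.0, "ay": 0.0, "az": 0.0, "hand": 46.0},
    {"x": -0.12, "y": 0.0, "z": -1.6, "ax": 0.0, "ay": 0.0, "az": 0.0, "hand": 46.0},
    {"x": -0.12, "y": 0.0, "z": -1.8, "ax": 0.0, "ay": 0.0, "az": 0.0, "hand": 46.0},
  ],
)

```text
clock: 7.2
eef_pos: [527.0, 94.5, 219.6]
tcp_rot: [3.138, -0.001, 1.209]
contact_force: [0.3, 0.5, 0.1]
opening: 0.539
grasp_force: 0.0
```

Request:
drive_tool(
  plan=[
    {"x": 0.0, "y": 0.0, "z": 0.0, "ax": 0.0, "ay": 0.0, "az": 0.0, "hand": 46.0},
    {"x": 0.0, "y": 0.0, "z": 0.0, "ax": 0.0, "ay": 0.0, "az": 0.0, "hand": 46.0},
    {"x": 0.0, "y": 0.0, "z": 0.0, "ax": 0.0, "ay": 0.0, "az": 0.0, "hand": 46.0},
  ],
)

```text
clock: 7.5
eef_pos: [525.1, 94.4, 215.7]
tcp_rot: [-3.14, 0.001, 1.209]
contact_force: [-0.1, 0.2, -0.2]
opening: 0.541
grasp_force: 0.0
```

```bash
python3 -c "
from h import *
g=imaging.grab_frame('scene')[160:250,260:380,::-1]; cv2.imwrite('pics/s5.png',cv2.resize(g,(800,600),interpolation=2))"
```

```text
(no output)
```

View pics/s5.png

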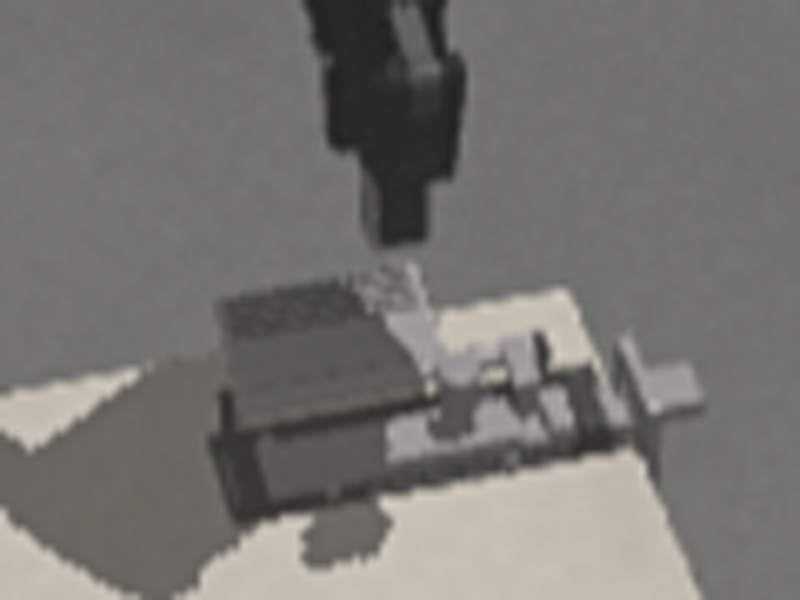

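The catch plate is back up, with its far edge at row 265 as at the start. The bolt is still through the keeper at (705,390), and the gripper is clear.

```bash
python3 -c "
from rig import r
print(r.sign_off())"
```

```text
the job is handed in; nothing more can be done
None
```

The bolt is fully home through its keeper, the catch has sprung back up to lock it, and I have handed the job in at about 7.6 s on the robot clock; no verdict came back.

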